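Snap the plug gauge back into its clip holder

ROBOT

A 6-joint arm with a two-finger parallel gripper is mounted at the origin on a cart in front of the work surface, level with it; the furniture and walls round the work are solid. World frame = base frame: x ahead of the robot, y to its left, z up, the work surface at z = 0. Lengths are in m, angles in degrees, forces in N, time in s.
With the tool pointing down it reaches from about 0.325 to 0.775 m from the base axis. Payload 5.5 kg.
Tool frame: the origin (TCP) lies midway between the tips of the shut fingers; the grasp point (between the pads) lies 19 mm behind it; z points along the fingers, y is the line along which they close (so a half turn about z gives the same grasp; the last joint's range is limited). The gripper opens to 85 mm and grips with 20 to 120 N. Pads are 22 mm wide; open, the fingers measure 114 mm over their backs; the gripper's body (76 mm by 85 mm) begins 54 mm behind the grasp point. The pads swing forward as they close: fully open they stand 13 mm farther back than shut.
Start: joints at [60.292, 5.22, 70.514, -0, 104.267, -3.249], TCP at [0.267, 0.537, 0.199] pointing down, gripper open.
Joint ranges: [-164.24, 164.24], [-49.07, 125.15], [9.68, 141.18], [-86.29, 266.29], [3.28, 154.24], [-151.56, 151.56]. Speed limits (degrees/s): [147.25, 147.25, 172.46, 180, 180, 180].

INTERFACE

Orientations are given as a 3x3 rotation matrix whose columns are the frame's x, y, z axes.
In Python, from workcell import arm, imaging gives the robot as it stands. The module is installed in compiled form; this text tells all that it offers.
- The arm moves only by the tool servo_tool, never from a script. Its argument "targets" is a list that holds one entry, the list of rows, each a list of 5 numbers: the closure, from 0 (fully open) to 1 (shut), then the shift along the tool's x, y, z in m, then the turn about the tool's z in degrees. In form: [[[grip, x, y, z, turn], ...]]. A call has 1 to 5 rows; each row shifts and turns the commanded pose from where the row before left it, along the tool's axes as they then stand; what a row does not reach is not made up. A row lasts 1/8 s, in which the tool goes at most 62.5 mm and 10.7 degrees, less where a joint would pass 70% of its speed; a pose out of reach is approached as far as the arm can. A call is refused whole if a number of a shift passes 0.0625 or a number of a turn 10.7, either way. A call with a gripper value outside its range is refused whole. The fingers move at their own pace and stop on an object; the grip force is fixed at half the most. Time passes only in rows, so rows that do not move let the fingers close. It gives the time, the measured TCP pose, the force, the opening and the grip force at its end, in the units of the state.
- arm.get_state(): the state, without advancing time (a new reading comes with each control period).
- imaging.capture(name): name is "side" or "top" or "wrist"; returns (picture, depth): 480x640x3 uint8, blue, green, red; 480x640 float32, m along the optical axis (not along the pixel's ray), 0 where there is no reading.
- imaging.get_calibration(name): a dict with "K" (3x3 intrinsics, pixels), "eye" and "attitude" of the camera in the world. Camera axes: x right, y up, looking along -z (the intrinsics and any distortion apply to the point x, -y, -z); pixel columns grow to the right and rows downward; lengths in m; the calibration is good to about 2 mm. The wrist camera is an equidistant fisheye: a pixel r from the principal point sees the ray r / f radians off the axis. A picture is of the moment at which its call begins: read the wrist's pose just before it. get_calibration takes no time and is no camera call; for the wrist camera it gives the pose at the moment of the call.
- arm.sign_off(): hands the job in; it is judged then, once.
The state is a dict: "time_s": time; "qpos": joint angles; "joint_vel": joint speeds; "joint_efforts": joint torques, N m; "position": TCP position; "tcp_rot": TCP orientation; "force": force on the tool from outside, world axes, zero at the start; "moment": the same for the moment, N m; "opening": finger opening in m; "finger_force": force on a finger pad.
Only numpy, scipy, OpenCV 4.12 (cv2) and the standard library are available. Lean on these libraries where they do the work, as an engineer would, in place of code of your own. Each camera call takes 0.05 s, during which the arm holds its last target. There are 200 camera calls.

TASK

Pick up the double-ended plug gauge from the worktop and press it down into the two spring clips of its holder, green-banded end in the green clip, until both ends have snapped in and sit fully home. Press gently: feel for the seat and stop there rather than forcing it (never more than 30 N on the holder), then let go, leaving the other things on the bench where they are.

Things in the scene. Friction and masses are not known exactly. Their poses are not given: they have to be found in the camera images.
- gauge_center (a point): Centre of the loose double-ended plug gauge (180-290 g) lying on the worktop, 13 mm up. Octagonal aluminium handle, 56 mm long, 26 mm across flats (vertical flats at its sides), green band at one end, red at the other; a round steel plug, 16 mm diameter, out of each end, to 75 mm from here at the green end, 65 mm at the red. x runs along the gauge to the green end, z up as it lies.
- gauge_green_end (a point): Tip of the green-end (longer) plug of the gauge, on its axis, 75 mm from gauge_center.
- stand: Fixed gauge holder: grey base plate 220x66x8 mm with two steel posts (97 mm from the middle, tops 62 mm up) that carry an aluminium cross bar with two spring clips. Origin at the centre of the base's underside, on the worktop; x runs along the holder to the clip with the green block, y across, z up. The home gauge lies along x, centred, its axis over y = 0, green end to +x.
- bar_under (a point): Point on top of the base plate, mid-way, 8 mm up. Above it the bar (22 mm wide, 8 thick) is clamped with its underside anywhere from 10 to 46 mm above the worktop: this height is NOT measured, it must be felt or seen. A home gauge has its axis 42 mm above the bar's underside, so 52 to 88 mm above the worktop, and 34 mm above the bar's top.
- below_green_clip (a point): Point on top of the base plate below the green clip, 41 mm from the middle. Clip: green block (and green paint on the bar outside it), steel saddle, and two sprung steel fingers 12 mm long in x whose lips (gap 10 mm, flared to about 18 mm on top, 16 mm above the home axis) close over the plug. The saddle is 8 mm below the home axis. The handle has 7 mm play endways between the clips.
- below_red_clip (a point): The same below the red clip. A gauge resting on the closed lips has its axis about 15 mm higher than home. Pushing both plugs past the lips takes some 5 to 11 N in all, depending on friction; the resistance rises, drops as the lips snap over, then rises hard when the plugs meet the saddles. Once snapped in, the clips pull it home.
- pin_green (a joint): Gauge-present pin in the green clip's saddle (brass, 5 mm diameter, spring under 1 N), in m pushed down: 0 when free, about 0.004 when the plug is fully home on the saddle.
- pin_red (a joint): The same in the red clip.
- tape_roll: roll of cream masking tape lying flat, 67 mm across, 24 mm high. Bystander; origin at the centre of its underside.
- v_block: grey ground-steel V block, 62x57x35 mm. Bystander; origin at the centre of its underside.
- steel_cup: open deep-drawn steel cup, 64 mm across, 47 mm high. Bystander; origin at the centre of its underside.
- chip_brush: flat chip brush with wooden handle, 136x155x12 mm as it lies. Bystander; origin at the centre of its underside.
- marker_pen: black marker pen lying flat, about 140 mm long, 17 mm high. Bystander; origin at the centre of its underside.
- chuck_key: dark T-handled chuck key lying flat, 110x117x18 mm. Bystander; origin at the centre of its underside.

How it is judged:
By the outcome, as a careful person would: the job done as asked, in the order asked, and still so for the second after the job is handed in, with the robot touching nothing.
It also fails if it takes over 43 s, if anything falls off the work surface, if the arm or the gripper's body presses on something with over 40 N, if the wrist force passes 120 N, or if a joint passes its speed limit or range.

## Working session

There is one attempt and no reset: what is moved stays moved. The work goes in short steps, Python scripts to look and compute and a tool call to move; the robot and the scene stay as the last step left them, time stands still between calls to the robot, and variables do not carry over. Pictures are saved under pics/ and viewed, at most 10 in all, crops included, and the job is handed in when it is done.

Besides the shell and the picture viewer there is one more tool, called by a JSON object that holds its "op" and its "data", one argument or row to a line. servo_tool: Moves the arm, as the interface text tells. Its arguments: {"type":"object","properties":{"targets":{"type":"array"}},"required":["targets"]}

```bash
mkdir -p pics; cat > h.py <<'E'
import numpy as np, cv2
from workcell import arm, imaging
def cap(n):
    c=imaging.get_calibration(n); p,d=imaging.capture(n); return p,d,c
def pts(d,c):
    K=np.array(c["K"]);v,u=np.mgrid[:480,:640]
    P=np.stack([(u-K[0,2])/K[0,0]*d,-(v-K[1,2])/K[1,1]*d,-d],-1)
    W=P@np.array(c["attitude"]).T+np.array(c["eye"]); W[d==0]=np.nan; return W
E
python3 - <<'E'
from h import *
for n in("top","side"):
    p,d,c=cap(n);cv2.imwrite(f"pics/{n}0.png",p);np.savez(f"{n}0.npz",p=p,d=d,W=pts(d,c));print(n,{k:np.round(v,3).tolist() if not isinstance(v,str) else v for k,v in c.items()})
s=arm.get_state();print(s)
E
```

```text
top {'K': [[611.627, 0.0, 311.507], [0.0, 611.627, 231.806], [0.0, 0.0, 1.0]], 'eye': [0.272, -0.093, 1.625], 'attitude': [[-0.002, 0.984, -0.178], [-1.0, -0.002, 0.0], [-0.0, 0.178, 0.984]]}
side {'K': [[451.926, 0.0, 320.113], [0.0, 451.926, 233.936], [0.0, 0.0, 1.0]], 'eye': [0.072, -1.017, 0.643], 'attitude': [[0.873, 0.247, -0.419], [-0.486, 0.399, -0.777], [-0.025, 0.883, 0.469]]}
{'time_s': 0.1, 'qpos': array([ 6.02922094e+01,  5.25810532e+00,  7.05765495e+01,  1.26367342e-03,
        1.04266235e+02, -3.24705407e+00]), 'joint_vel': array([-0.0886747 , -0.05768537, -0.17177831, -0.03771886, -0.00825228,
       -0.03896389]), 'joint_efforts': array([ 1.68002523e-03, -4.60215282e+01, -4.19222152e+01, -2.64423261e-04,
        1.05504107e-02, -6.81265348e-06]), 'position': array([0.26717421, 0.5368813 , 0.19825572]), 'tcp_rot': array([[-8.95242280e-01,  4.45578799e-01, -8.91208467e-04],
       [ 4.45579674e-01,  8.95241000e-01, -1.51882948e-03],
       [ 1.21088144e-04, -1.75682474e-03, -9.99998449e-01]]), 'force': array([-1.4018442 , -0.08866046,  0.57059229]), 'moment': array([-0.02807077, -0.05340562,  0.00265503]), 'finger_force': 0.0, 'opening': 0.08564062165080565}
```

View pics/top0.png

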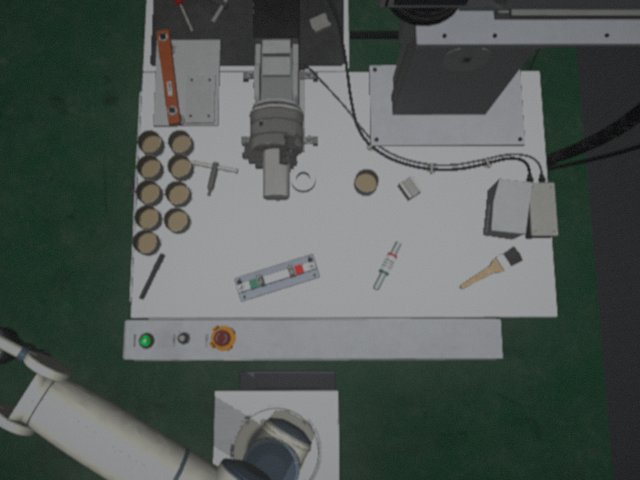

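View pics/side0.png

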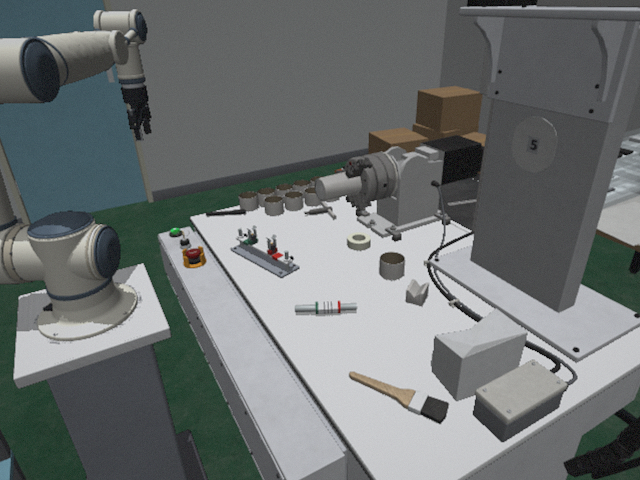

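The top view shows the gauge at about (387,265), its green tip at (377,288) and its red tip at (398,243). The holder is centred near (278,278), green block at (255,284) and red block at (298,269). The side view agrees: gauge at (326,308), holder at (265,255).

```bash
cat >> h.py <<'E'
def blobs(p,roi,col):
    h=cv2.cvtColor(p,cv2.COLOR_BGR2HSV);H,S,V=[h[...,i].astype(int) for i in range(3)]
    m=(S>80)&(V>40)&((H>40)&(H<95) if col=='g' else ((H<10)|(H>170)))
    r=np.zeros_like(m);r[roi[1]:roi[3],roi[0]:roi[2]]=1
    return m&r
def ray(c,u,v,z):
    K=np.array(c["K"]);r=np.array(c["attitude"])@np.array([(u-K[0,2])/K[0,0],-(v-K[1,2])/K[1,1],-1]);e=np.array(c["eye"])
    return e+r*(z-e[2])/r[2]
E
python3 - <<'E'
from h import *
c=imaging.get_calibration("top");D=np.load("top0.npz");p,W=D["p"],D["W"]
def cen(m): v,u=np.nonzero(m);return u.mean(),v.mean(),len(u)
for nm,roi,z in(("gauge",(365,235,410,300),.026),("stand",(230,250,325,300),.05)):
    for col in"gr":
        u,v,n=cen(blobs(p,roi,col));print(nm,col,round(u,1),round(v,1),n,ray(c,u,v,z).round(4))
# gauge heights
Z=W[...,2]
print("table z",np.nanmedian(Z[295:312,330:370]))
m=np.zeros(Z.shape,bool);m[235:300,365:410]=1;m&=Z>.008
q=W[m];q0=q[:,:2];u,s,vt=np.linalg.svd(q0-q0.mean(0),full_matrices=False);t=(q0-q0.mean(0))@vt[0]
print("gauge depth",len(q),q.mean(0).round(4),vt[0].round(3),t.min(),t.max(),q[:,2].max())
# base plate: grey darker than table
m=np.zeros(Z.shape,bool);m[248:306,225:330]=1;m&=(Z>.004)
v,uu=np.nonzero(m);r=cv2.minAreaRect(np.c_[uu,v].astype(np.float32));print(r,ray(c,*r[0],.008).round(4),len(v))
for a in [(u,v) for u,v in cv2.boxPoints(r)]:print(ray(c,*a,.008).round(4))
print(np.histogram(Z[m],np.arange(.004,.12,.004)))
x=cv2.resize(p[225:315,225:415],None,fx=4,fy=4,interpolation=cv2.INTER_CUBIC);cv2.imwrite("pics/crop1.png",x)
E
```

```text
gauge g nan nan 0 [nan nan nan]
gauge r 392.2 254.4 13 [ 0.4997 -0.3058  0.026 ]
stand g 253.4 283.3 45 [0.4218 0.0571 0.05  ]
stand r 298.4 269.2 72 [ 0.4581 -0.0588  0.05  ]
table z -0.000734905695722432
gauge depth 444 [ 0.4721 -0.2916  0.0198] [-0.9    0.436] -0.0870768939290606 0.09420716478221162 0.03222529190094203
((277.0, 276.5), (57.0, 104.0), 90.0) [ 0.4437 -0.0012  0.008 ] 2170
[0.5204 0.1384 0.008 ]
[ 0.5198 -0.1396  0.008 ]
[ 0.3683 -0.1385  0.008 ]
[0.3688 0.1349 0.008 ]
(array([803, 442, 133,  14,   1,  12,  75, 216, 203, 102,  27,   7,   9,
        17,  27,  11,  10,   8,  14,  16,  15,   7,   1,   0,   0,   0,
         0,   0]), array([0.004, 0.008, 0.012, 0.016, 0.02 , 0.024, 0.028, 0.032, 0.036,
       0.04 , 0.044, 0.048, 0.052, 0.056, 0.06 , 0.064, 0.068, 0.072,
       0.076, 0.08 , 0.084, 0.088, 0.092, 0.096, 0.1  , 0.104, 0.108,
       0.112, 0.116]))<stdin>:3: RuntimeWarning: Mean of empty slice.
  ret = ret.dtype.type(ret / rcount)
```

View pics/crop1.png

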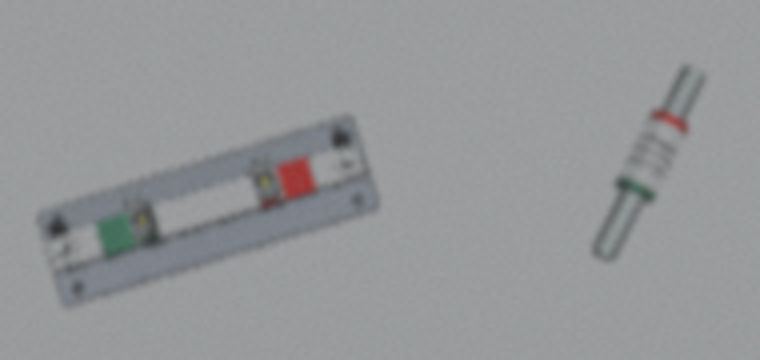

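The crop shows the gauge with its red tip at full-image (398.8,242.5) and its green tip at (376.3,288.8). The base plate corners are at crop pixels (40,212), (352,115), (380,208) and (68,305).

```bash
cat >> h.py <<'E'
def plan(xy,ang,z):
    """shift in current tool axes and turn so that tool x points along world angle ang (mod 180)"""
    s=arm.get_state();R=s["tcp_rot"];d=R.T@(np.array([*xy,z])-s["position"])
    a=np.degrees(np.arctan2(R[1,0],R[0,0]));t=-((ang-a+90)%180-90)
    print("shift",d.round(4),"turn",round(t,1),"at",s["position"].round(4),"t",s["time_s"],"F",s["force"].round(1))
E
python3 - <<'E'
from h import *
c=imaging.get_calibration("top");D=np.load("top0.npz");W=D["W"];Z=W[...,2]
g=ray(c,376.3,288.8,.013);r=ray(c,398.8,242.5,.013);d=g-r;L=np.linalg.norm(d);a=np.degrees(np.arctan2(d[1],d[0]))
gc=g-d/L*.075;print("gauge",g,r,L,a,"centre",gc)
C=[ray(c,225+u/4,225+v/4,.008) for u,v in((40,212),(352,115),(380,208),(68,305))]
m=np.mean(C,0);d=C[0]+C[3]-C[1]-C[2];print("stand",m,np.linalg.norm(d)/2,np.degrees(np.arctan2(d[1],d[0])))
e=d[:2]/np.linalg.norm(d[:2]);n=np.array([-e[1],e[0]]);q=W[...,:2]-m[:2];l=q@e;w=q@n
k=(abs(l)<.025)&(abs(w)<.008);print("bar top",np.nanmedian(Z[k]),k.sum())
k=(abs(l)<.08)&(abs(w)>.02)&(abs(w)<.028);print("plate",np.nanmedian(Z[k]),k.sum())
plan(gc[:2],a,.1)
E
```

```text
gauge [ 0.41013697 -0.26324436  0.013     ] [ 0.53350827 -0.32588697  0.013     ] 0.13836391677908302 153.08050644704164 centre [ 0.47701024 -0.29719972  0.013     ]
stand [ 0.44126918 -0.00289899  0.008     ] 0.21592412333776353 107.24226922664985
bar top 0.03472799459174458 134
plate 0.007125619002440575 342
shift [-0.5595 -0.653   0.0993] turn 0.5 at [0.2672 0.5369 0.1983] t 0.1 F [-1.4 -0.1  0.6]
```

{"op": "servo_tool", "data": {
  "targets": [
    [[0,-0.037,-0.043,0,0],[0,-0.037,-0.043,0,0],[0,-0.037,-0.043,0,0],[0,-0.037,-0.043,0,0],[0,-0.037,-0.043,0,0]]
  ]
}}

```text
time_s: 0.72
position: [0.3371, 0.2605, 0.1989]
tcp_rot: [[-0.895, 0.445, -0.0], [0.445, 0.895, -0.0], [-0.0, -0.0, -1.0]]
force: [0.3, 0.6, -0.0]
opening: 0.0854
finger_force: 0.0
```

{"op": "servo_tool", "data": {
  "targets": [
    [[0,-0.037,-0.043,0,0],[0,-0.037,-0.043,0,0],[0,-0.037,-0.043,0,0],[0,-0.037,-0.043,0,0],[0,-0.037,-0.043,0,0]]
  ]
}}

```text
time_s: 1.35
position: [0.407, -0.0145, 0.1991]
tcp_rot: [[-0.895, 0.446, 0.0], [0.446, 0.895, 0.0], [-0.0, 0.0, -1.0]]
force: [0.9, -0.4, -0.0]
opening: 0.0855
finger_force: 0.0
```

{"op": "servo_tool", "data": {
  "targets": [
    [[0,-0.037,-0.043,0.01,0],[0,-0.037,-0.043,0.02,0],[0,-0.037,-0.043,0.02,0],[0,-0.037,-0.043,0.02,0],[0,0,0,0,0]]
  ]
}}

```text
time_s: 1.98
position: [0.4613, -0.235, 0.1252]
tcp_rot: [[-0.893, 0.45, -0.006], [0.45, 0.893, 0.003], [0.007, -0.0, -1.0]]
force: [-0.1, 0.4, -0.2]
opening: 0.0856
finger_force: 0.0
```

```bash
python3 - <<'E'
from h import *
plan((.477,-.2972),153.1,.003)
p,d,c=cap("wrist");cv2.imwrite("pics/w1.png",p);np.savez("w1.npz",p=p,d=d,K=c["K"],e=c["eye"],A=c["attitude"]);print({k:np.round(v,3).tolist() if not isinstance(v,str) else v for k,v in c.items()})
E
```

```text
shift [-0.0428 -0.0484  0.1219] turn 0.2 at [ 0.4613 -0.235   0.1252] t 1.975 F [-0.1  0.4 -0.2]
{'K': [[371.648, 0.0, 312.915], [0.0, 371.648, 237.97], [0.0, 0.0, 1.0]], 'eye': [0.39, -0.2, 0.3], 'attitude': [[0.45, -0.848, -0.28], [0.893, 0.428, 0.141], [0.0, -0.313, 0.95]]}
```

View pics/w1.png

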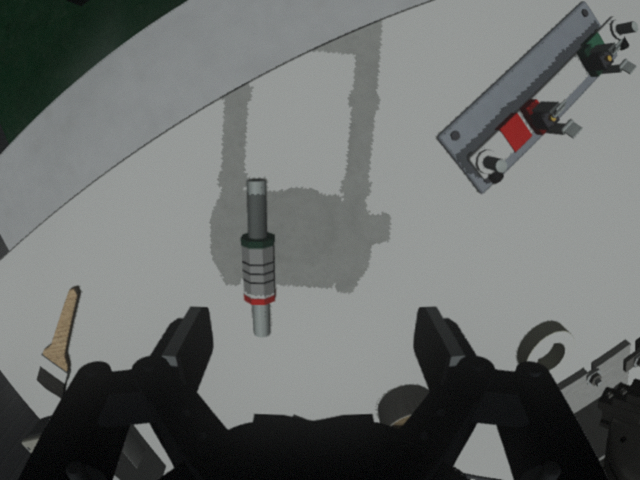

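The wrist view shows the gauge from its green tip at about (257,181) to its red tip at (262,335). The green band is at (258,240) and the red band at (260,299).

```bash
cat >> h.py <<'E'
def fray(c,u,v,z):
    K=np.array(c["K"]);q=np.array([(u-K[0,2])/K[0,0],(v-K[1,2])/K[1,1]]);t=np.linalg.norm(q);q=q/t*np.sin(t)
    r=np.array(c["attitude"])@np.array([q[0],-q[1],-np.cos(t)]);e=np.array(c["eye"]);return e+r*(z-e[2])/r[2]
E
python3 - <<'E'
from h import *
D=np.load("w1.npz");c=dict(K=D["K"],eye=D["e"],attitude=D["A"])
g=fray(c,257,181,.013);r=fray(c,262,334,.013);d=g-r;L=np.linalg.norm(d);a=np.degrees(np.arctan2(d[1],d[0]));gc=g-d/L*.0725-d/L*(L-.14)/2-d/L*.0
gc=(g+r)/2-d/L*.005
print(g,r,L,a,gc)
for col in"gr":
    v,u=np.nonzero(blobs(D["p"],(230,225,290,310),col));print(col,u.mean(),v.mean(),len(u),fray(c,u.mean(),v.mean(),.024))
plan(gc[:2],a,.003)
E
```

```text
[ 0.41313934 -0.26044765  0.013     ] [ 0.53699237 -0.32600038  0.013     ] 0.14013112430721883 152.10869736646632 [ 0.47948504 -0.295563    0.013     ]
g 253.94117647058823 243.88235294117646 34 [ 0.4551777  -0.28481839  0.024     ]
r 259.3204419889503 300.30386740331494 181 [ 0.50093365 -0.30606775  0.024     ]
shift [-0.0442 -0.0477  0.1237] turn 1.3 at [ 0.4618 -0.2335  0.127 ] t 2.025 F [-0.3  0.1  0.7]
```

{"op": "servo_tool", "data": {
  "targets": [
    [[0,-0.022,-0.024,0.03,1.3],[0,-0.022,-0.024,0.02,0],[0,0,0,0.01,0],[0,0,0,0,0]]
  ]
}}

```text
time_s: 2.52
position: [0.48, -0.2938, 0.0691]
tcp_rot: [[-0.885, 0.465, -0.001], [0.465, 0.885, 0.001], [0.001, 0.001, -1.0]]
force: [0.1, 0.1, -0.5]
opening: 0.0857
finger_force: 0.0
```

```bash
python3 - <<'E'
from h import *
plan((.4793,-.2958),152.2,.003)
E
```

```text
shift [-0.0004 -0.0021  0.0661] turn 0.1 at [ 0.48   -0.2938  0.0691] t 2.525 F [ 0.1  0.1 -0.5]
```

{"op": "servo_tool", "data": {
  "targets": [
    [[0,0,-0.002,0.03,0],[0,0,0,0.025,0],[0,0,0,0.01,0],[0.5,0,0,0,0],[1,0,0,0,0]]
  ]
}}

```text
time_s: 3.15
position: [0.4801, -0.2974, 0.0061]
tcp_rot: [[-0.885, 0.465, 0.002], [0.465, 0.885, -0.001], [-0.003, -0.0, -1.0]]
force: [0.7, 0.0, -0.0]
opening: 0.0517
finger_force: 0.0
```

{"op": "servo_tool", "data": {
  "targets": [
    [[1,0,0,0,0],[1,0,0,0,0],[1,0,0,0,0],[1,0,0,0,0]]
  ]
}}

```text
time_s: 3.65
position: [0.4792, -0.2972, 0.0043]
tcp_rot: [[-0.885, 0.466, -0.0], [0.466, 0.885, 0.0], [0.0, -0.0, -1.0]]
force: [-0.5, -0.4, -0.4]
opening: 0.0001
finger_force: 0.0
```

The fingers shut on nothing, so I'll look again.

```bash
python3 - <<'E'
from h import *
p,d,c=cap("wrist");cv2.imwrite("pics/w2.png",p)
E
```

```text
(no output)
```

View pics/w2.png

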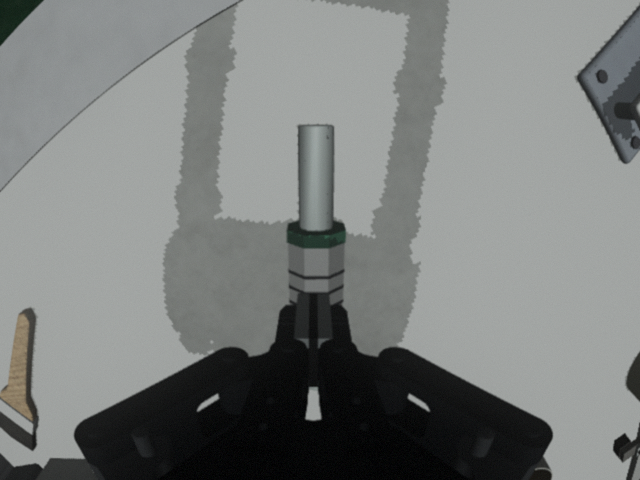

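The wrist view shows the gauge now lined up with the tool, its tip at (316,126) and its green band at (316,235). The closed fingers end at about (315,295), over the handle. Next I'll get the numbers.

```bash
python3 - <<'E'
from h import *
s=arm.get_state()
p,d,c=cap("wrist");K=np.array(c["K"]);A=np.array(c["attitude"]);e=np.array(c["eye"])
def proj(P):
    q=A.T@(np.array(P)-e);x,y,z=q[0],-q[1],-q[2];t=np.arctan2(np.hypot(x,y),z);h=np.hypot(x,y)
    return (K[0,2]+K[0,0]*t*x/h,K[1,2]+K[0,0]*t*y/h),z
T=s["position"];R=s["tcp_rot"];print("t",s["time_s"],s["opening"],T)
for k in(0,.019,.05,.1):print(k,proj(T-R[:,2]*k))
g=fray(c,316,126,.013);print("green tip",g,"tool frame",R.T@(g-T))
def pt(u,v):
    q=np.array([(u-K[0,2])/K[0,0],(v-K[1,2])/K[1,1]]);t=np.linalg.norm(q);q=q/t*np.tan(t)
    dd=np.median(d[v-1:v+2,u-1:u+2]);return e+A@np.array([q[0],-q[1],-1])*dd
for u,v in((316,180),(316,235),(316,260),(305,300),(325,300),(305,320),(325,330),(294,285),(340,290),(200,300)):P=pt(u,v);print((u,v),P.round(4),"tool",(R.T@(P-T)).round(4))
E
```

```text
t 3.7 -0.00022736338802634297 [ 0.47914808 -0.29711225  0.00419282]
0 ((np.float64(313.69222540652225), np.float64(277.14124477207224)), np.float64(0.19124710111875115))
0.019 ((np.float64(313.7958939006186), np.float64(293.9679456753026)), np.float64(0.1732429619849162))
0.05 ((np.float64(314.01298790028966), np.float64(329.5995879088604)), np.float64(0.14386778760865915))
0.1 ((np.float64(314.5614286776599), np.float64(422.21815640407186)), np.float64(0.09648847409856712))
green tip [ 0.41209186 -0.26069038  0.013     ] tool frame [ 0.07630464  0.00099579 -0.00879016]
(316, 180) [ 0.4324 -0.2715  0.0209] tool [ 0.0533  0.0009 -0.0167]
(316, 235) [ 0.4531 -0.2823  0.0257] tool [ 0.03    0.0009 -0.0215]
(316, 260) [ 0.4633 -0.2877  0.0262] tool [ 0.0185  0.001  -0.022 ]
(305, 300) [ 0.4692 -0.296   0.0466] tool [ 0.0093 -0.0036 -0.0424]
(325, 300) [ 0.4729 -0.2888  0.0467] tool [ 0.0094  0.0044 -0.0425]
(305, 320) [ 0.4696 -0.2958  0.0618] tool [ 0.0091 -0.0033 -0.0576]
(325, 330) [ 0.4726 -0.2894  0.069 ] tool [ 0.0093  0.0038 -0.0648]
(294, 285) [ 0.4714 -0.3036  0.0215] tool [ 0.0039 -0.0093 -0.0173]
(340, 290) [ 0.4848 -0.2859  0.0196] tool [ 0.0002  0.0126 -0.0154]
(200, 300) [ 4.643e-01 -3.615e-01 -1.000e-04] tool [-0.0169 -0.0639  0.0042]
```

```bash
cat >> h.py <<'E'
def fpts(d,c):
    K=np.array(c["K"]);v,u=np.mgrid[:480,:640];x=(u-K[0,2])/K[0,0];y=(v-K[1,2])/K[1,1];t=np.hypot(x,y)+1e-9;k=np.tan(np.minimum(t,1.4))/t
    W=np.stack([x*k*d,-y*k*d,-d],-1)@np.array(c["attitude"]).T+np.array(c["eye"]);W[d==0]=np.nan;return W
E
python3 - <<'E'
from h import *
s=arm.get_state();T=s["position"];R=s["tcp_rot"]
p,d,c=cap("wrist");Q=(fpts(d,c)-T)@R
for v in range(280,350,5):print(v,[tuple((Q[v,u]*1000).round(0).astype(int)) if d[v,u]>0 else None for u in(290,303,314,326,340)])
print("w1 open")
D=np.load("w1.npz");c1=dict(K=D["K"],eye=D["e"],attitude=D["A"]);A=D["A"]
# same hand-eye: tool pose from camera pose
Rc=np.array(c["attitude"]).T@R;tc=np.array(c["attitude"]).T@(T-np.array(c["eye"]))
R1=A@Rc;T1=D["e"]+A@tc;Q1=(fpts(D["d"],c1)-T1)@R1
for v in range(300,370,8):print(v,[tuple((Q1[v,u]*1000).round(0).astype(int)) if D["d"][v,u]>0 else None for u in(170,190,205,425,440,455)])
E
```

```text
280 [(np.int64(6), np.int64(-11), np.int64(-15)), (np.int64(8), np.int64(-5), np.int64(-21)), (np.int64(8), np.int64(0), np.int64(-21)), (np.int64(8), np.int64(6), np.int64(-21)), (np.int64(6), np.int64(12), np.int64(-16))]
285 [(np.int64(2), np.int64(-11), np.int64(-14)), (np.int64(6), np.int64(-5), np.int64(-22)), (np.int64(7), np.int64(0), np.int64(-23)), (np.int64(6), np.int64(6), np.int64(-22)), (np.int64(3), np.int64(12), np.int64(-16))]
290 [(np.int64(0), np.int64(-11), np.int64(-14)), (np.int64(3), np.int64(-5), np.int64(-20)), (np.int64(3), np.int64(0), np.int64(-21)), (np.int64(4), np.int64(6), np.int64(-22)), (np.int64(0), np.int64(13), np.int64(-15))]
295 [(np.int64(-3), np.int64(-12), np.int64(-14)), (np.int64(9), np.int64(-5), np.int64(-37)), (np.int64(9), np.int64(0), np.int64(-38)), (np.int64(9), np.int64(5), np.int64(-38)), (np.int64(-3), np.int64(13), np.int64(-15))]
300 [(np.int64(-5), np.int64(-12), np.int64(-15)), (np.int64(9), np.int64(-4), np.int64(-42)), (np.int64(9), np.int64(0), np.int64(-42)), (np.int64(9), np.int64(5), np.int64(-42)), (np.int64(-5), np.int
[... 3761 characters left out ...]
), np.int64(-59)), (np.int64(-2), np.int64(42), np.int64(-62)), (np.int64(8), np.int64(42), np.int64(-76)), (np.int64(9), np.int64(47), np.int64(-79))]
356 [(np.int64(9), np.int64(-46), np.int64(-83)), (np.int64(3), np.int64(-43), np.int64(-74)), (np.int64(-9), np.int64(-43), np.int64(-58)), (np.int64(-6), np.int64(43), np.int64(-62)), (np.int64(6), np.int64(42), np.int64(-78)), (np.int64(9), np.int64(46), np.int64(-82))]
364 [(np.int64(6), np.int64(-47), np.int64(-83)), (np.int64(1), np.int64(-43), np.int64(-76)), (np.int64(-11), np.int64(-43), np.int64(-61)), (np.int64(-7), np.int64(42), np.int64(-65)), (np.int64(3), np.int64(42), np.int64(-79)), (np.int64(6), np.int64(46), np.int64(-83))]
```

```bash
python3 - <<'E'
from h import *
p,d,c=cap("wrist");a=p[230:400,230:400]
s,ds,cs=cap("side")
a=cv2.resize(a,(500,500),interpolation=cv2.INTER_CUBIC);b=cv2.resize(s[240:340,270:330],(300,500),interpolation=cv2.INTER_CUBIC)
cv2.imwrite("pics/c3.png",np.hstack([a,b]))
E
```

```text
(no output)
```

View pics/c3.png

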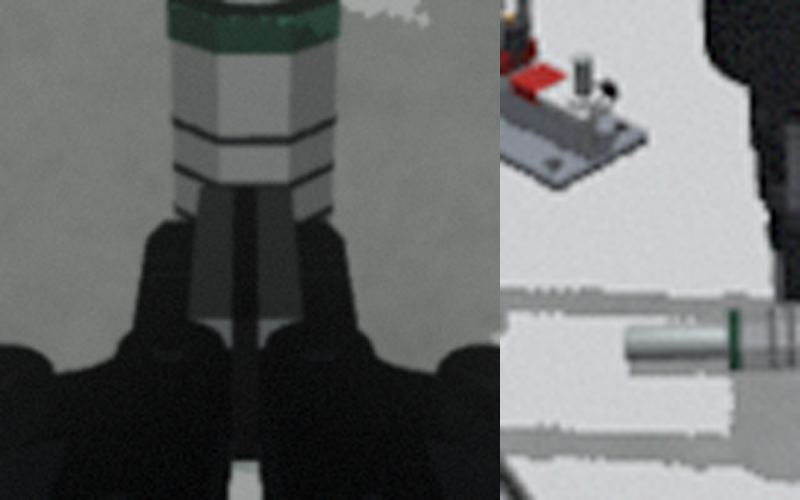

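The crop shows the shut fingertips about 14 mm above the handle top. So the real tips are about 36 mm behind the reported TCP, not at it as the text says, and I'll use that measured offset from here on.

{"op": "servo_tool", "data": {
  "targets": [
    [[0,0,0,0,0],[0,0,0,0,0],[0,0.001,0.001,0,0],[0,0,0,0,0]]
  ]
}}

```text
time_s: 4.4
position: [0.4788, -0.2957, 0.0043]
tcp_rot: [[-0.885, 0.466, -0.0], [0.466, 0.885, -0.0], [0.0, -0.0, -1.0]]
force: [-0.5, 0.0, 0.5]
opening: 0.0722
finger_force: 0.0
```

{"op": "servo_tool", "data": {
  "targets": [
    [[0,0,0,0.012,0],[0,0,0,0.012,0],[0,0,0,0.008,0],[0,0,0,0.003,0],[0,0,0,0,0]]
  ]
}}

```text
time_s: 5.03
position: [0.4787, -0.2957, -0.031]
tcp_rot: [[-0.885, 0.466, -0.0], [0.466, 0.885, 0.0], [0.0, 0.0, -1.0]]
force: [0.5, -0.1, -0.7]
opening: 0.0854
finger_force: 0.0
```

{"op": "servo_tool", "data": {
  "targets": [
    [[0.5,0,0,0,0],[0.6,0,0,0,0],[1,0,0,0,0],[1,0,0,0,0],[1,0,0,0,0]]
  ]
}}

```text
time_s: 5.65
position: [0.4791, -0.2959, -0.0302]
tcp_rot: [[-0.885, 0.466, 0.001], [0.466, 0.885, -0.0], [-0.001, -0.0, -1.0]]
force: [-0.0, 0.0, 3.3]
opening: 0.0247
finger_force: 59.5
```

{"op": "servo_tool", "data": {
  "targets": [
    [[1,0,0,0,0],[1,0,0,0,0]]
  ]
}}

```text
time_s: 5.9
position: [0.4791, -0.296, -0.0302]
tcp_rot: [[-0.885, 0.466, 0.001], [0.466, 0.885, -0.0], [-0.001, -0.0, -1.0]]
force: [1.4, 0.3, 4.4]
opening: 0.0247
finger_force: 59.6
```

{"op": "servo_tool", "data": {
  "targets": [
    [[1,0,0,-0.01,0],[1,0,0,-0.03,0],[1,0,0,-0.04,0],[1,0,0,-0.045,0],[1,0,0,-0.025,0]]
  ]
}}

```text
time_s: 6.52
position: [0.4791, -0.296, 0.1219]
tcp_rot: [[-0.885, 0.466, 0.002], [0.466, 0.885, -0.001], [-0.002, -0.0, -1.0]]
force: [0.9, 1.1, -2.8]
opening: 0.0248
finger_force: 59.3
```

```bash
python3 - <<'E'
from h import *
s=arm.get_state();print(s["opening"],s["finger_force"])
plan((.4413,-.0029),107.2,.12)
E
```

```text
0.02484730153525255 59.27992522716522
shift [0.17   0.2418 0.0015] turn 45.0 at [ 0.4791 -0.296   0.1219] t 6.525 F [ 0.9  1.1 -2.8]
```

{"op": "servo_tool", "data": {
  "targets": [
    [[1,0.034,0.048,0,0],[1,0.034,0.048,0,0],[1,0.034,0.048,0,0],[1,0.034,0.048,0,0],[1,0.034,0.049,0,0]]
  ]
}}

```text
time_s: 7.15
position: [0.4395, -0.0017, 0.1189]
tcp_rot: [[-0.885, 0.466, -0.001], [0.466, 0.885, 0.0], [0.001, -0.0, -1.0]]
force: [1.4, -0.1, -2.8]
opening: 0.0246
finger_force: 59.4
```

{"op": "servo_tool", "data": {
  "targets": [
    [[1,0,0,0,9],[1,0,0,0,9],[1,0,0,0,9],[1,0,0,0,9],[1,0,0,0,9]]
  ]
}}

```text
time_s: 7.78
position: [0.44, -0.0033, 0.1188]
tcp_rot: [[-0.292, 0.957, -0.002], [0.957, 0.292, 0.0], [0.0, -0.002, -1.0]]
force: [0.2, -0.1, -3.3]
opening: 0.0244
finger_force: 59.7
```

{"op": "servo_tool", "data": {
  "targets": [
    [[1,0,0,0,0],[1,0,0,0,0]]
  ]
}}

```text
time_s: 8.02
position: [0.4404, -0.0034, 0.119]
tcp_rot: [[-0.299, 0.954, -0.001], [0.954, 0.299, -0.0], [0.0, -0.001, -1.0]]
force: [-0.1, -0.8, -2.3]
opening: 0.0246
finger_force: 59.7
```

```bash
python3 - <<'E'
from h import *
plan((.4413,-.0029),107.2,.12)
s=arm.get_state()
p,d,c=cap("wrist");cv2.imwrite("pics/w4.png",p);np.savez("w4.npz",p=p,d=d,K=c["K"],e=c["eye"],A=c["attitude"],T=s["position"],R=s["tcp_rot"])
p,d,c=cap("top");np.savez("t4.npz",p=p,d=d)
E
```

```text
shift [ 0.0002  0.001  -0.001 ] turn 0.2 at [ 0.4404 -0.0034  0.119 ] t 8.025 F [-0.1 -0.8 -2.3]
```

View pics/w4.png

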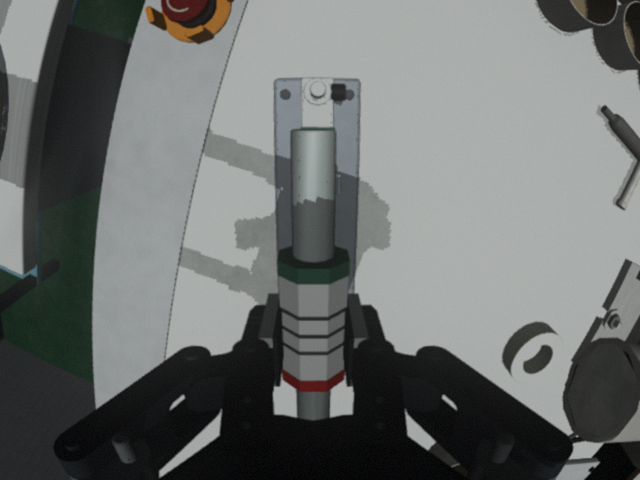

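The wrist view shows the plate's green-end corners at (275,79) and (360,79), with the bar and post at (317,92). The held gauge has its green tip at about (314,128) and lies over the clips.

```bash
python3 - <<'E'
from h import *
D=np.load("w4.npz");c=dict(K=D["K"],eye=D["e"],attitude=D["A"]);W=fpts(D["d"],c);T,R=D["T"],D["R"];Q=(W-T)@R
g=cv2.cvtColor(D["p"],cv2.COLOR_BGR2GRAY).astype(int)
# gauge: depth segmentation
Z=W[...,2]
for v in (135,160,180,210,230):
    r=np.nonzero(Z[v,270:370]>.12)[0]+270;mid=(r.min()+r.max())/2
    P=fray(c,mid,v,T[2]+.043);print("plug row",v,r.min(),r.max(),"world",P.round(4),"tool",((P-T)@R).round(4),"topZ",np.nanmax(Z[v,r]).round(4))
for v in(265,300,340,375):print("handle top",Q[v,310:318].mean(0).round(4),Z[v,310:318].mean().round(4))
r=np.nonzero(Z[100:160,314]>.12)[0][0]+100;P=fray(c,314,r,T[2]+.043);print("tip row",r,"tool",((P-T)@R).round(4))
# plate by height: edge rows
H=cv2.cvtColor(D["p"],cv2.COLOR_BGR2HSV)
for v in(85,100,115,130,150,170,190):
    r=np.nonzero((Z[v,255:380]>.0045)&(Z[v,255:380]<.1))[0]+255
    a,b=fray(c,r.min()-.5,v,.008),fray(c,r.max()+.5,v,.008);m=(a+b)/2;print("plate row",v,r.min(),r.max(),"w",np.linalg.norm(a-b).round(4),"mid",m.round(4),"tool",((m-T)@R).round(4))
e=fray(c,317.5,78.5,.008);print("plate end",e.round(4),"tool",((e-T)@R).round(4))
for v in(106,112,118,122):print("bar z",Z[v,310:326].round(3).tolist())
E
```

```text
plug row 135 290 336 world [0.4191 0.0678 0.162 ] tool [ 0.0743  0.001  -0.043 ] topZ 0.1711
plug row 160 291 335 world [0.4218 0.0593 0.162 ] tool [ 0.0653  0.001  -0.043 ] topZ 0.1709
plug row 180 291 335 world [0.424  0.0524 0.162 ] tool [ 0.0581  0.001  -0.043 ] topZ 0.1711
plug row 210 292 334 world [0.4273 0.0418 0.162 ] tool [ 0.047  0.001 -0.043] topZ 0.171
plug row 230 292 334 world [0.4296 0.0345 0.162 ] tool [ 0.0393  0.001  -0.043 ] topZ 0.1712
handle top [ 0.0296  0.0012 -0.0534] 0.1724
handle top [ 0.0171  0.0012 -0.0562] 0.1753
handle top [-0.0002  0.0012 -0.0565] 0.1755
handle top [-0.0179  0.0012 -0.0562] 0.1753
tip row 129 tool [ 0.0764  0.0014 -0.043 ]
plate row 85 274 359 w 0.0648 mid [0.4123 0.0989 0.008 ] tool [0.106  0.0039 0.1111]
plate row 100 274 360 w 0.0657 mid [0.4161 0.088  0.008 ] tool [0.0944 0.0043 0.111 ]
plate row 115 274 359 w 0.0652 mid [0.4192 0.0768 0.008 ] tool [0.0828 0.0039 0.111 ]
plate row 130 274 359 w 0.0655 mid [0.4227 0.0657 0.008 ] tool [0.0712 0.0039 0.111 ]
plate row 150 275 359 w 0.0653 mid [0.4277 0.051  0.008 ] tool [0.0557 0.0043 0.111 ]
plate row 170 274 358 w 0.0659 mid [0.4317 0.0359 0.008 ] tool [0.04   0.0035 0.111 ]
plate row 190 275 357 w 0.0651 mid [0.4365 0.0207 0.008 ] tool [0.0241 0.0036 0.111 ]
plate end [0.4116 0.1035 0.008 ] tool [0.1105 0.0046 0.1111]
bar z [0.036, 0.036, 0.037, 0.038, 0.037, 0.038, 0.036, 0.036, 0.038, 0.036, 0.035, 0.037, 0.036, 0.036, 0.037, 0.036]
bar z [0.036, 0.037, 0.036, 0.036, 0.037, 0.037, 0.037, 0.037, 0.036, 0.037, 0.036, 0.037, 0.035, 0.036, 0.036, 0.037]
bar z [0.037, 0.036, 0.035, 0.036, 0.037, 0.036, 0.035, 0.036, 0.036, 0.036, 0.036, 0.036, 0.036, 0.036, 0.036, 0.037]
bar z [0.036, 0.037, 0.037, 0.035, 0.037, 0.037, 0.037, 0.037, 0.038, 0.038, 0.036, 0.036, 0.036, 0.037, 0.035, 0.037]
```

{"op": "servo_tool", "data": {
  "targets": [
    [[1,-0.001,0.003,0.02,0],[1,0,0,0.02,0],[1,0,0,0.01,0],[1,0,0,0,0]]
  ]
}}

```text
time_s: 8.62
position: [0.443, -0.0033, 0.0681]
tcp_rot: [[-0.297, 0.955, -0.002], [0.955, 0.297, 0.0], [0.001, -0.002, -1.0]]
force: [-0.1, -0.5, -2.4]
opening: 0.0245
finger_force: 59.6
```

```bash
python3 - <<'E'
from h import *
s=arm.get_state();T=s["position"];R=s["tcp_rot"];p,d,c=cap("wrist");cv2.imwrite("pics/w5.png",p)
W=fpts(d,c);Z=W[...,2];za=T[2]+.0435
for v in(135,150,170,190,210):
    r=np.nonzero(Z[v,250:390]>za-.004)[0]+250;P=fray(c,(r.min()+r.max())/2,v,za);print("plug",((P-T)@R).round(4),r.min(),r.max())
for v in(60,75,90,105,120,140,160,180,200):
    r=np.nonzero((Z[v,240:400]>.0045)&(Z[v,240:400]<.02))[0]+240
    if len(r):
        a,b=fray(c,r.min()-.5,v,.008),fray(c,r.max()+.5,v,.008);print("plate",v,r.min(),r.max(),np.linalg.norm(a-b).round(4),(((a+b)/2-T)@R).round(4))
print(T,s["force"])
E
```

```text
plug [ 0.0742  0.001  -0.0434] 290 336
plug [ 0.0689  0.0009 -0.0434] 290 335
plug [ 0.0617  0.001  -0.0435] 291 335
plug [ 0.0545  0.001  -0.0435] 291 335
plug [ 0.0471  0.0008 -0.0435] 291 334
plate 75 261 365 0.0651 [0.1081 0.0012 0.0602]
plate 90 261 366 0.0659 [0.0984 0.0015 0.0602]
plate 105 262 365 0.0648 [0.0888 0.0015 0.0602]
plate 120 261 365 0.0657 [0.0793 0.0012 0.0602]
plate 140 262 364 0.0649 [0.0665 0.0012 0.0602]
plate 160 262 364 0.0655 [0.0537 0.0012 0.0602]
plate 180 263 364 0.0655 [0.0407 0.0015 0.0602]
plate 200 264 363 0.0651 [0.0275 0.0015 0.0601]
[ 0.44298239 -0.00332636  0.06812363] [-0.1360206  -0.54889007 -2.44552837]
```

View pics/w5.png

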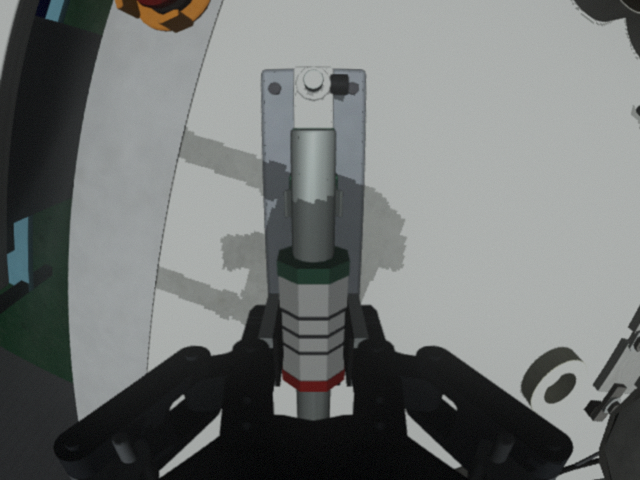

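The plug and plate centrelines agree to within 0.5 mm, and the clip fingers show symmetrically at (289,200) and (341,200). Now I'll lower the gauge and feel for contact.

{"op": "servo_tool", "data": {
  "targets": [
    [[1,0,0,0.012,0],[1,0,0,0.008,0],[1,0,0,0.002,0],[1,0,0,0.002,0],[1,0,0,0,0]]
  ]
}}

```text
time_s: 9.3
position: [0.4438, -0.0034, 0.0454]
tcp_rot: [[-0.296, 0.955, 0.0], [0.955, 0.296, -0.0], [-0.0, 0.0, -1.0]]
force: [-0.3, -0.1, -3.1]
opening: 0.0245
finger_force: 59.7
```

{"op": "servo_tool", "data": {
  "targets": [
    [[1,0,0,0.0015,0],[1,0,0,0.0015,0],[1,0,0,0.001,0]]
  ]
}}

```text
time_s: 9.68
position: [0.4438, -0.0035, 0.0417]
tcp_rot: [[-0.296, 0.955, 0.0], [0.955, 0.296, -0.0], [-0.0, 0.0, -1.0]]
force: [-1.4, -0.6, 1.9]
opening: 0.0244
finger_force: 60.2
```

{"op": "servo_tool", "data": {
  "targets": [
    [[1,0,0,0.001,0],[1,0,0,0.001,0]]
  ]
}}

```text
time_s: 9.93
position: [0.4441, -0.0036, 0.0402]
tcp_rot: [[-0.296, 0.955, 0.001], [0.955, 0.296, -0.0], [-0.001, 0.001, -1.0]]
force: [-2.6, -0.6, 5.7]
opening: 0.0247
finger_force: 60.6
```

{"op": "servo_tool", "data": {
  "targets": [
    [[1,0,-0.0005,0.001,0],[1,0,0,0.001,0]]
  ]
}}

```text
time_s: 10.18
position: [0.444, -0.0037, 0.0384]
tcp_rot: [[-0.296, 0.955, 0.002], [0.955, 0.296, -0.0], [-0.001, 0.002, -1.0]]
force: [-2.2, -0.4, 5.5]
opening: 0.0246
finger_force: 60.6
```

{"op": "servo_tool", "data": {
  "targets": [
    [[1,0,0,0.001,0],[1,0,0,0.001,0]]
  ]
}}

```text
time_s: 10.42
position: [0.4438, -0.0036, 0.0358]
tcp_rot: [[-0.296, 0.955, 0.001], [0.955, 0.296, -0.0], [-0.001, 0.001, -1.0]]
force: [-1.5, 0.4, 2.6]
opening: 0.0243
finger_force: 60.3
```

{"op": "servo_tool", "data": {
  "targets": [
    [[1,0,0,0.001,0],[1,0,0,0.001,0]]
  ]
}}

```text
time_s: 10.68
position: [0.4431, -0.0034, 0.0326]
tcp_rot: [[-0.296, 0.955, -0.001], [0.955, 0.296, 0.0], [0.0, -0.001, -1.0]]
force: [-0.8, -0.7, -1.6]
opening: 0.0247
finger_force: 59.8
```

Force rose to about 8 N above baseline, then dropped, so the lips have passed over. I'll feel for the seat next, expected near T_z 0.027.

{"op": "servo_tool", "data": {
  "targets": [
    [[1,0,0,0.0015,0],[1,0,0,0.001,0],[1,0,0,0.001,0]]
  ]
}}

```text
time_s: 11.05
position: [0.4429, -0.0034, 0.0292]
tcp_rot: [[-0.296, 0.955, -0.001], [0.955, 0.296, 0.0], [0.001, -0.001, -1.0]]
force: [-0.4, 0.3, -4.3]
opening: 0.0246
finger_force: 59.5
```

{"op": "servo_tool", "data": {
  "targets": [
    [[1,0,0,0.0007,0],[1,0,0,0.0007,0]]
  ]
}}

```text
time_s: 11.3
position: [0.4431, -0.0035, 0.0283]
tcp_rot: [[-0.296, 0.955, -0.0], [0.955, 0.296, 0.0], [0.0, -0.0, -1.0]]
force: [-0.8, 0.3, -3.3]
opening: 0.0247
finger_force: 59.5
```

{"op": "servo_tool", "data": {
  "targets": [
    [[1,0,0,0.0006,0],[1,0,0,0.0004,0]]
  ]
}}

```text
time_s: 11.55
position: [0.4433, -0.0036, 0.0275]
tcp_rot: [[-0.296, 0.955, 0.0], [0.955, 0.296, -0.0], [-0.0, -0.0, -1.0]]
force: [-0.8, 0.7, -2.8]
opening: 0.0245
finger_force: 59.6
```

{"op": "servo_tool", "data": {
  "targets": [
    [[1,0,0,0.0005,0],[1,0,0,0,0]]
  ]
}}

```text
time_s: 11.8
position: [0.4433, -0.0036, 0.027]
tcp_rot: [[-0.296, 0.955, 0.0], [0.955, 0.296, -0.0], [-0.0, 0.0, -1.0]]
force: [-1.4, -0.1, -1.9]
opening: 0.0246
finger_force: 59.8
```

{"op": "servo_tool", "data": {
  "targets": [
    [[1,0,0,0.0005,0],[1,0,0,0,0]]
  ]
}}

```text
time_s: 12.05
position: [0.4434, -0.0036, 0.027]
tcp_rot: [[-0.296, 0.955, 0.0], [0.955, 0.296, -0.0], [-0.0, 0.0, -1.0]]
force: [-3.1, 0.2, 3.5]
opening: 0.0247
finger_force: 60.3
```

{"op": "servo_tool", "data": {
  "targets": [
    [[1,0,0,0.0005,0],[1,0,0,0,0]]
  ]
}}

```text
time_s: 12.3
position: [0.4434, -0.0036, 0.0269]
tcp_rot: [[-0.296, 0.955, 0.001], [0.955, 0.296, -0.0], [-0.0, 0.001, -1.0]]
force: [-5.6, -0.2, 6.2]
opening: 0.0246
finger_force: 60.8
```

Position has stalled at 0.0269 while the force climbs: it is seated. I'll release and retreat upward.

{"op": "servo_tool", "data": {
  "targets": [
    [[0.6,0,0,0,0],[0.4,0,0,0,0],[0,0,0,0,0],[0,0,0,0,0],[0,0,0,0,0]]
  ]
}}

```text
time_s: 12.92
position: [0.4433, -0.0036, 0.0258]
tcp_rot: [[-0.296, 0.955, -0.0], [0.955, 0.296, 0.0], [0.0, -0.0, -1.0]]
force: [-1.3, -0.3, -0.3]
opening: 0.0854
finger_force: 0.0
```

{"op": "servo_tool", "data": {
  "targets": [
    [[0,0,0,-0.01,0],[0,0,0,-0.03,0],[0,0,0,-0.05,0],[0,0,0,-0.05,0],[0,0,0,0,0]]
  ]
}}

```text
time_s: 13.55
position: [0.4455, -0.0037, 0.1719]
tcp_rot: [[-0.296, 0.955, 0.01], [0.955, 0.296, -0.001], [-0.004, 0.009, -1.0]]
force: [0.2, 0.3, -0.5]
opening: 0.0852
finger_force: 0.0
```

```bash
python3 - <<'E'
from h import *
s=arm.get_state();T=s["position"];R=s["tcp_rot"];p,d,c=cap("wrist");sd,_,_=cap("side")
cv2.imwrite("pics/f.png",np.hstack([cv2.resize(p[100:400,200:430],(460,600)),cv2.resize(sd[215:285,225:305],(340,600),interpolation=cv2.INTER_CUBIC)]))
W=fpts(d,c);Q=(W-T)@R;Z=W[...,2];k=(abs(Q[...,1]-.001)<.0025)
for x in np.arange(-.065,.08,.01):
    q=Z[k&(abs(Q[...,0]-x)<.004)&(Z<.11)];print(round(x,3),len(q),np.nanmax(q).round(4) if len(q) else None,np.nanmedian(q).round(4) if len(q) else None)
E
```

```text
-0.065 7 0.0787 0.0779
-0.055 54 0.0791 0.0778
-0.045 55 0.0793 0.0775
-0.035 61 0.0799 0.0779
-0.025 50 0.085 0.0838
-0.015 69 0.085 0.0832
-0.005 70 0.0853 0.0834
0.005 73 0.0851 0.0834
0.015 75 0.0852 0.0834
0.025 74 0.0849 0.0836
0.035 73 0.0794 0.0774
0.045 77 0.0805 0.0778
0.055 74 0.0792 0.0773
0.065 77 0.0791 0.0775
0.075 76 0.0798 0.0772
```

View pics/f.png

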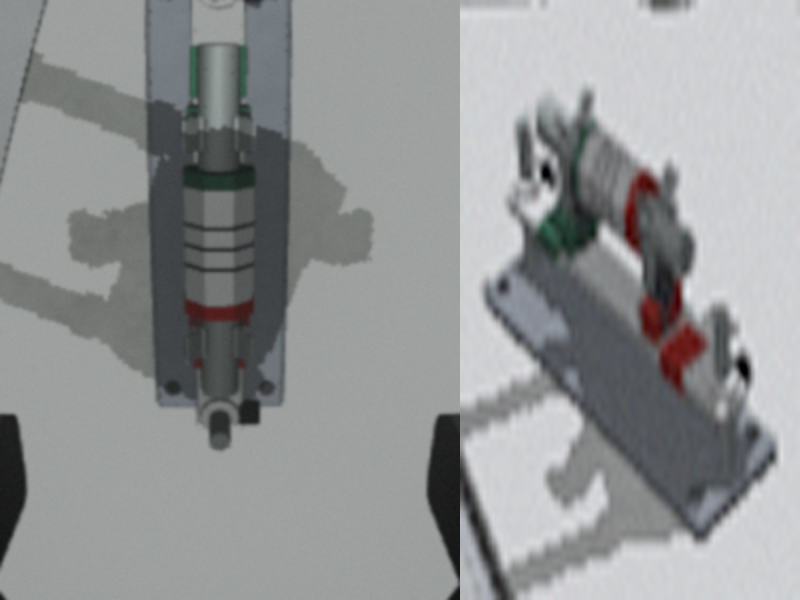

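The final picture shows the gauge level in both clips, green band at the green block and red band at the red one. Plug tops measure 0.0775 m at both ends, so the axis is at about 0.070 m, which is home. The gripper is clear, so I'll sign off.

```bash
python3 -c "
from workcell import arm
print(arm.sign_off())"
```

```text
the job is handed in; nothing more can be done
None
```

The gauge is snapped home in both clips, green end in the green clip, level and released at about 14 s, pressed with about 9 N; the first grasp closed on air because the real fingertips are about 36 mm behind the reported TCP, and I corrected for that offset.

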